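# Light-cure two filler patches on a lacquered casting

### The job

The casting on the banding wheel has two pale dabs of light-curing filler, and its lacquer is still soft: do not touch the casting with anything, but turn it by the rim of the wheel until you can get at both dabs. Then take the curing lamp from its holder and shine it squarely, from 3 to 5 cm away, at the middle of the upper dab and after that of the lower one, holding it still for two seconds on each. Hang the lamp back in its holder as it was and leave the casting standing on the wheel and the other things where they are.

Things in the scene. Friction and masses are not known exactly. Their poses are not given: they have to be found in the camera images.
- repaired_casting: brown rough round resin casting with two cream dabs, 60 across, 122 high, about 0.2 kg, standing loose near the middle of the banding wheel; origin at the centre of its underside, z up, x midway between the dabs (upper at azimuth +25 degrees from x, lower at -25); x looks away from the robot at the start
- upper_patch: upper cream dab of filler, about 20 across, on the casting's side 92 above its foot; origin on the middle of its surface, x axis pointing straight out of the surface (level), z up
- lower_patch: lower cream dab of filler, the same, 52 above the casting's foot
- banding_wheel: grey hand turntable; origin on the table under its axis; level disc 188 across, 13 thick, its top 49 above the table, overhanging its foot; it turns freely without end and stays where it is left: a shut gripper's tips pressed lightly (5 to 15 N) on the disc near the rim and led round carry it along
- banding_wheel_disc (a joint): turn of the disc about the vertical, rad, growing counter-clockwise from above; the casting turns with it
- lamp: lit cordless curing lamp, 0.18 kg, hanging upright in its holder; origin: centre of the underside of its orange collar (40 x, 46 y, 6 high); above it a white flat-sided handle 30 (x) by 26 (y) up to z 85 (grip across y at z 30 to 60); below a round shank, 21 across, runs down 45, then bends toward +x, 50 degrees off the shank's line, into a head 24 across, 34 long; z up along the handle
- lens: violet lens in the end of the lamp's head, 17 across; at (26, 0, -67) in the lamp's frame; its x axis is the light's direction, toward the lamp's +x and 40 degrees below it, so that with the handle upright the light shines 40 degrees downward
- lamp_holder: fixed bench holder: black base 100 x 85 (x -70 to +30), post behind at -x, at the top a fork of two prongs, gap 36, open toward +x, top 112 above the table; the lamp's collar lies on the prongs between round rails 55 apart that rise 4.5, its head toward the open side; it lifts straight up and goes back straight down
- dock (a point): point on the holder's fork where the lamp's origin lies when it hangs home; axes of the holder, lamp and holder x axes agree
- dusting_brush: bystander (sizes in mm): dusting brush lying flat, wooden handle, 178 x 30 x 10; origin at the centre of its underside
- mixing_cup_0: bystander (sizes in mm): white tapered cup with a brown lower band, 70 across, 82 high; origin at the centre of its underside
- mixing_cup_1: bystander (sizes in mm): plain white tapered cup, 70 across, 82 high; origin at the centre of its underside
- paint_tin: bystander (sizes in mm): round paint tin, 68 across, 77 high; origin at the centre of its underside
- pigment_pot: bystander (sizes in mm): dark round pot, 63 across, 70 high; origin at the centre of its underside
- viscosity_cup: bystander (sizes in mm): small grey stepped cup, 56 across, 53 high; origin at the centre of its underside
- marker: bystander (sizes in mm): yellow and black marker lying flat, 130 long, 18 thick; origin at the centre of its underside
- tape_roll: bystander (sizes in mm): roll of cream masking tape lying flat, 104 across, 24 high; origin at the centre of its underside
- waiting_casting: bystander (sizes in mm): another brown casting, upright, 60 across, 122 high, waiting on the table near the wheel; origin at the centre of its underside
Not all that is in view belongs to the job. What is shaped like the repaired_casting but blue or turquoise is not meant.

How it is judged:
On the way, in this order (a step that is already met when the one before it is completed fails the run):
1. the lamp's light is held still and square on the upper dab for two seconds (x of upper_patch in the frame of lens between 0.02 and 0.06 m and y of upper_patch in the frame of lens between -0.01 and 0.01 m and z of upper_patch in the frame of lens between -0.01 and 0.01 m and angle between the x axis of lens and the x axis of upper_patch, either way round below 0.35 rad and linear speed of lamp below 0.03 m/s and angular speed of lamp below 0.2 rad/s), for 1.8 s.
2. then the same on the lower dab (x of lower_patch in the frame of lens between 0.02 and 0.06 m and y of lower_patch in the frame of lens between -0.01 and 0.01 m and z of lower_patch in the frame of lens between -0.01 and 0.01 m and angle between the x axis of lens and the x axis of lower_patch, either way round below 0.35 rad and linear speed of lamp below 0.03 m/s and angular speed of lamp below 0.2 rad/s), for 1.8 s.
At the end, for the whole second after the job is handed in: The lamp hangs in its holder (within 7 mm and upright to 6 degrees, head toward the open side to 11 degrees, at rest); the casting stands upright on the wheel within 45 mm of its axis, at rest; every bystander is within 20 mm of its place (horizontal distance between lamp and dock below 0.007 m and distance between lamp and dock below 0.009 m and angle between lamp's own z axis and vertical below 0.1 rad and angle between the x axis of lamp and the x axis of lamp_holder, either way round below 0.2 rad and linear speed of each of lamp, repaired_casting below 0.02 m/s and x of lens in the frame of lamp_holder above 0 m and angle between repaired_casting's own z axis and vertical below 0.05 rad and horizontal distance between repaired_casting and banding_wheel below 0.045 m and height (world z) of repaired_casting above 0.045 m and distance of each of dusting_brush, mixing_cup_0, mixing_cup_1, paint_tin, pigment_pot, viscosity_cup, marker, tape_roll, waiting_casting from where it was at the start of the episode below 0.02 m); the robot touches nothing.
It fails at once if the robot or the lamp touches the soft casting (contact force between any of the fingers, the arm, lamp and repaired_casting above 0.3 N).
It fails at once if the casting is tipped (angle between repaired_casting's own z axis and vertical above 0.2 rad).
It fails at once if another thing on the table is knocked away from its place (distance of any of dusting_brush, mixing_cup_0, mixing_cup_1, paint_tin, pigment_pot, viscosity_cup, marker, tape_roll, waiting_casting from where it was at the start of the episode above 0.04 m).
It also fails if it takes over 72 s, if anything falls off the work surface, if the arm or the gripper's body presses on something with over 40 N, if the wrist force passes 120 N, or if a joint passes its speed limit or range.

### The arm

A 7-joint arm with a two-finger parallel gripper is mounted at the origin on a cart in front of the work surface, level with it; the furniture and walls round the work are solid. World frame = base frame: x ahead of the robot, y to its left, z up, the work surface at z = 0. Lengths are in m, angles in rad, forces in N, time in s.
With the tool pointing down it reaches from about 0.425 to 0.825 m from the base axis. Payload 3.6 kg.
Tool frame: the origin (TCP) lies where the fingers leave the gripper's body, on its centre line; the fingertips stand 73 mm ahead of it and the grasp point (between the pads) lies 54 mm ahead of it; x points along the fingers, y is the direction in which the jaws open and shut, and the axes are right-handed (so a half turn about x gives the same grasp; the last joint's range is limited). The gripper opens to 85 mm and grips with 20 to 120 N. Pads are 22 mm wide; open, the fingers measure 114 mm over their backs; the gripper's body (76 mm by 85 mm) begins 54 mm behind the grasp point. The pads swing forward as they close: fully open they stand 13 mm farther back than shut.
Start: joints at [1.312, 0.615, -0.013, 1.423, 0.008, 1.103, -0.04], TCP at [0.149, -0.633, 0.304] pointing down, gripper open.
Joint ranges: [-3.12, 3.12], [-0.3, 2.06], [-1.34, 1.32], [0.26, 2.42], [-1.36, 4.5], [0.01, 1.98], [-2.84, 2.84]. Speed limits (rad/s): [2.79, 2.79, 3.14, 3.14, 3.14, 3.14, 3.14].

### API

Orientations are given as a unit quaternion [x, y, z, w].
In Python, from station import arm, snapshot, camera_info, ticket gives the robot as it stands. Calls block until the motion is done:
- arm.movep(position, orientation): joint-space move of the TCP to a pose.
- arm.line_to(position, velocity=0.15, ori=None): straight line of the TCP; ori=None keeps the orientation; velocity is the mean speed in m/s.
- arm.move_j(angles): joint-space move.
- arm.move_gripper(opening, effort=None): opening from 0.0 (shut) to 1.0 (fully open); effort is the grip in N (None keeps the last); returns when the fingers have stopped.
- arm.pause(seconds).
- arm.ik(position, orientation): joint angles nearest the present ones, or None.
- snapshot(name): name is "side" or "top"; returns the picture (480x640x3 uint8, blue, green, red); there is no depth.
- camera_info(name): a dict with "fx", "fy", "cx", "cy" (pixels), "R" (3x3) and "t" (3): a world point X has camera coordinates R X + t. Camera axes: x right, y down, z forward; pixel columns grow to the right and rows downward; lengths in m; the calibration is good to about 2 mm. A picture is of the moment at which its call begins. camera_info takes no time and is no camera call.
A pose or a line that the arm cannot do raises arm.MotionError and nothing moves.
- ticket.finish_job(): hands the job in, once; it reports no verdict.
Readings, each from a call of its own:
- arm.read_time(): time.
- arm.read_joint_positions(): joint angles.
- arm.read_dq(): joint speeds.
- arm.read_effort(): joint torques, N m.
- arm.read_tool_pos(): TCP position.
- arm.read_eef_rot(): TCP orientation.
- arm.read_ft_force(): force on the tool from outside, world axes, zero at the start.
- arm.read_wrist_torque(): the same for the moment, N m.
- arm.read_opening(): opening from 0.0 (shut) to 1.0 (fully open).
Only numpy, scipy, OpenCV 4.12 (cv2) and the standard library are available. Lean on these libraries where they do the work, as an engineer would, in place of code of your own. Each camera call takes 0.05 s, during which the arm holds its last target. There are 200 camera calls.

## Working session

There is one attempt and no reset: what is moved stays moved. The work goes in short steps, each a Python script; the robot and the scene stay as the last script left them, time stands still between calls to the robot, and variables do not carry over. Pictures are saved under pics/ and viewed, about 8 in all and at most 12, crops included, and the job is handed in when it is done.

```bash
ls; mkdir -p pics
python3 - <<'E'
from station import arm, snapshot, camera_info
import cv2
for n in("side","top"):
    cv2.imwrite(f"pics/{n}0.png",snapshot(n)); c=camera_info(n); print(n,c)
print(arm.read_time(),arm.read_tool_pos(),arm.read_eef_rot())
E
```

```text
pics
side {'fx': 437.9709147651058, 'fy': 437.9709147651058, 'cx': 317.0968153071818, 'cy': 244.6319109481752, 'R': array([[ 0.64280126, -0.76600742, -0.00625856],
       [-0.66828112, -0.55676243, -0.49337201],
       [ 0.37444209,  0.32132263, -0.86979589]]), 't': array([-0.36789525,  0.41231072,  0.88128055])}
top {'fx': 542.86495999694, 'fy': 542.86495999694, 'cx': 319.4775478914026, 'cy': 240.34087996391537, 'R': array([[ 0.01780849, -0.99978265, -0.01083999],
       [-0.98776335, -0.01591225, -0.15514627],
       [ 0.15494006,  0.01347026, -0.98783203]]), 't': array([-0.03178966,  0.57398331,  1.26869682])}
0.1 [ 0.14922192 -0.63209832  0.30281744] [-0.70224132 -0.08263266  0.7024769  -0.08096409]
```

View pics/top0.png

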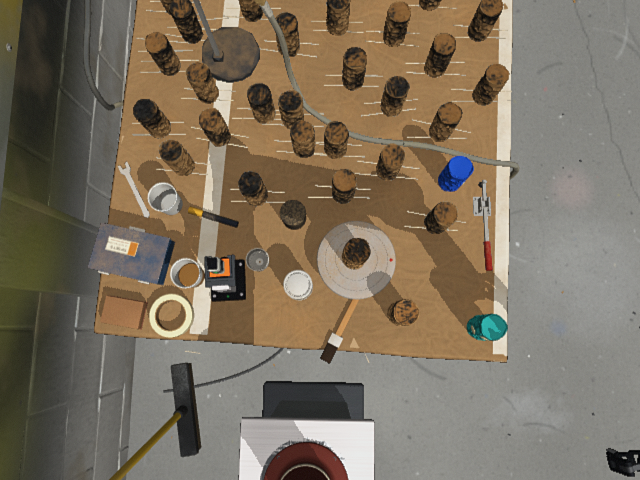

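View pics/side0.png

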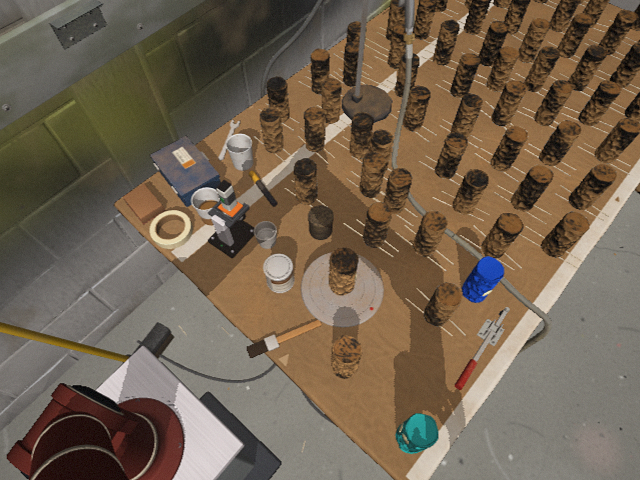

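Wheel at top (356,260) with a red rim dot at (391,260). Casting candidates:
- On the wheel, top (355,253): chosen, since it is the one standing on the disc.
- Waiting casting (405,312).
- Other brown castings in the crowd behind, and at (441,217).
- Blue (455,173) and turquoise (487,327): not meant.

The lamp is the orange collar with white handle at (220,270). Next I'll check these in a close crop and measure.

```bash
cat > h.py <<'E'
import numpy as np, cv2
from station import arm, snapshot, camera_info
from scipy.spatial.transform import Rotation as R
C={n:camera_info(n) for n in("side","top")}
def ray(n,p):
    c=C[n]; d=c["R"].T@np.array([(p[0]-c["cx"])/c["fx"],(p[1]-c["cy"])/c["fy"],1]); return -c["R"].T@c["t"],d/np.linalg.norm(d)
def onz(n,p,z):
    o,d=ray(n,p); return o+d*(z-o[2])/d[2]
def tri(a,b):
    o1,d1=ray("top",a);o2,d2=ray("side",b)
    s=np.linalg.lstsq(np.c_[d1,-d2],o2-o1,rcond=None)[0]; p,q=o1+s[0]*d1,o2+s[1]*d2
    return (p+q)/2,np.linalg.norm(p-q)
def proj(n,X):
    c=C[n]; v=c["R"]@np.asarray(X,float)+c["t"]; return np.array([c["fx"]*v[0]/v[2]+c["cx"],c["fy"]*v[1]/v[2]+c["cy"]])
def crop(im,x0,y0,w,h,s): return cv2.resize(im[y0:y0+h,x0:x0+w],None,fx=s,fy=s,interpolation=cv2.INTER_CUBIC)
E
python3 - <<'E'
from h import *
np.set_printoptions(precision=4,suppress=True)
t=cv2.imread("pics/top0.png");s=cv2.imread("pics/side0.png")
a=crop(t,190,215,220,120,3.6); b=crop(s,200,170,220,120,3.6)
cv2.imwrite("pics/c0.png",cv2.resize(np.vstack([a,b]),(733,800*1)[:2]) if 0 else np.vstack([a,b])[:, :][:864])
o=cv2.imread("pics/c0.png"); cv2.imwrite("pics/c0.png",cv2.resize(o,(550,600)))
cv2.imwrite("pics/lampzoom.png",np.hstack([crop(t,190,235,66,75,6),crop(s,195,175,66,75,6)]))
def mask(im,n,roi,lo,hi):
    x,y,w,h=roi; m=cv2.inRange(cv2.cvtColor(im,cv2.COLOR_BGR2HSV)[y:y+h,x:x+w],lo,hi); k,l,st,ce=cv2.connectedComponentsWithStats(m)
    for i in range(1,k):
        if st[i,4]>3: print(n,st[i],ce[i]+[x,y])
for im,n,r,rw in((t,"top",(190,240,70,60),(370,225,40,60)),(s,"side",(200,185,60,60),(350,280,45,50))):
    mask(im,n+" orange",r,(5,160,120),(20,255,255)); mask(im,n+" red",rw,(170,120,80),(180,255,255)); mask(im,n+" red2",rw,(0,150,80),(6,255,255))
print("wheel",onz("top",(356,260),.049),onz("side",(342.5,287),.049))
for n,p,q,z in(("waiting",(405,312),None,.1),("tin",(298,285),None,.077),("brushhead",(331,347),None,.01),("brushend",(352,300),None,.01),("visc",(258,260),None,.053),("pot",(293,214),None,.07),("cast",(356,246),None,.171),("cast441",(441,217),None,.06)):
    print(n,onz("top",p,z))
E
```

```text
top orange [ 20  18  20  19 136] [222.8824 269.3676]
top orange [  0  24   9  21 135] [193.1111 273.1111]
top red2 [20 34  2  2  4] [390.5 259.5]
side orange [ 1 17 15  7 49] [207.4898 205.551 ]
side orange [ 18  17  25  15 137] [231.2701 209.0949]
side red2 [20 27  3  3  7] [371.     308.2857]
wheel [ 0.5275 -0.1104  0.049 ] [ 0.5294 -0.1122  0.049 ]
waiting [ 0.4046 -0.2194  0.1   ]
tin [0.4633 0.0257 0.077 ]
brushhead [ 0.3203 -0.054   0.01  ]
brushend [ 0.4338 -0.1036  0.01  ]
visc [0.5231 0.1241 0.053 ]
pot [0.6332 0.0421 0.07  ]
cast [ 0.5434 -0.1035  0.171 ]
cast441 [ 0.6334 -0.313   0.06  ]
```

View pics/c0.png

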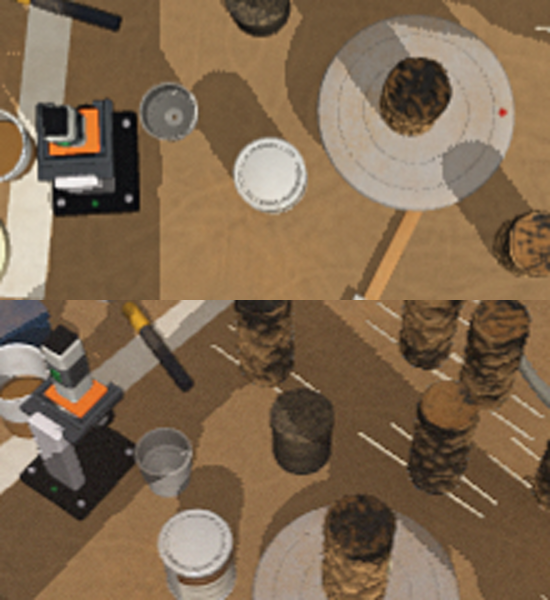

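View pics/lampzoom.png

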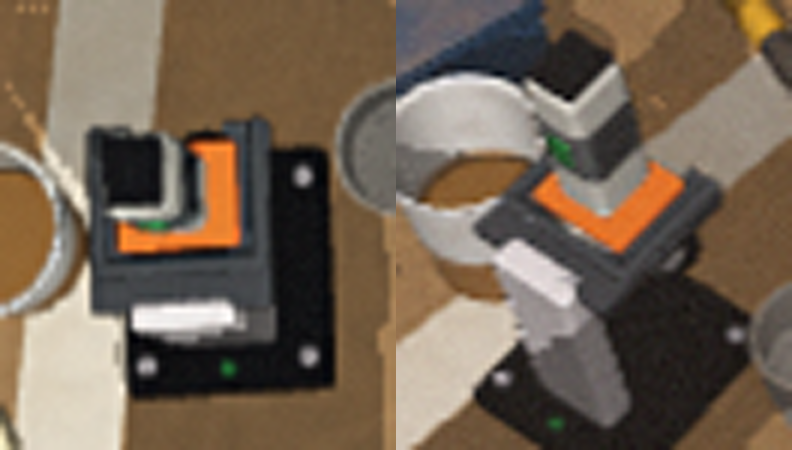

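The crops show:
- **Repaired casting:** it stands on the grey disc with its brown side toward the robot and no dab visible, as expected.
- **Lamp:** handle top at top (212,264), orange collar around (223,269). The post is on the robot side, so the fork opens toward about +x.

Next I'll triangulate the lamp and check reachability.

```bash
cat >> h.py <<'E'
np.set_printoptions(precision=4,suppress=True)
AX=np.array([.5285,-.111])
def quat(x,y):
    x=np.array(x,float);x/=np.linalg.norm(x);y=np.array(y,float);y-=x*(x@y);y/=np.linalg.norm(y)
    return R.from_matrix(np.c_[x,y,np.cross(x,y)])
LENS=np.array([.026,0,-.067])
def lampR(phi,tilt): # lamp rotation with light azimuth phi, light raised by tilt from 40 deg down
    return R.from_euler('zy',[phi,-tilt],degrees=True)
def toolq(lr,a,flip):  # tool x in lamp frame (sin a,0,-cos a); a>0 leans back
    a=np.radians(a); return (lr*quat([np.sin(a),0,-np.cos(a)],[0,flip,0]))
E
python3 - <<'E'
from h import *
T=lambda p:(190+p[0]/6,235+p[1]/6); S=lambda p:(195+(p[0]-396)/6,175+p[1]/6)
P={}
for n,a,b,z in(("mm",(240,247),(612,250),.118),("pm",(242,140),(685,182),.118),("mp",(118,250),(532,190),.118),("top",(135,172),(573,69),.197)):
    p,e=tri(T(a),S(b)); P[n]=p; print(n,p,e,onz("top",T(a),z),onz("side",S(b),z))
q=[onz("top",T(a),.012) for a in((303,175),(308,355),(147,365))]; print("screws",q)
d=q[0]-q[1];e=q[2]-q[1];print("yaw",np.degrees(np.arctan2(d[1],d[0])),np.degrees(np.arctan2(e[1],e[0]))-90)
g=[onz("top",T(a),.112) for a in((92,308),(272,308),(270,125),(90,130))];print("fork",g)
print("casttop",tri((356.4,249),(344.8,261.2)), onz("top",(356.4,249),.171),onz("side",(344.8,261.2),.171))
for n,p in(("top",(390.5,259.5)),("side",(371,308.3))):
    v=onz(n,p,.049)[:2]-AX;print("dot",np.degrees(np.arctan2(v[1],v[0])),np.linalg.norm(v))
print("topcam",ray("top",(0,0))[0]); 
# far casting behind wheel
print("far",onz("top",(343,202),0.0),onz("top",(390,178),0))
dock=np.array([.50,.195,.112])
for flip in(1,-1):
  for a in(-40,-30,-20,0,20):
    out=[]
    for az,h in [(None,None)]+[(x,h) for x in(65,80,95,110,125,140,155) for h in(.092,.052)]:
        if az is None: lr=lampR(0,0); o=dock
        else:
            lr=lampR(az-180,40); u=np.array([np.cos(np.radians(az)),np.sin(np.radians(az)),0])
            o=np.r_[AX,.049+h]+u*.07-lr.apply(LENS)
        tq=toolq(lr,a,flip); g=o+lr.apply([0,0,.045]); j=arm.ik(g-tq.apply([.054,0,0]),tq.as_quat())
        out.append('-' if j is None else '%.1f'%j[6])
    print(flip,a,out)
for lean in(20,25):
  for yaw in(0,90,180,270):
    l=np.radians(lean);b=np.radians(-65);u=np.array([np.cos(b),np.sin(b),0]);x=-u*np.sin(l)-[0,0,np.cos(l)]
    v=np.cross([0,0,1],u); y={0:v,180:-v,90:u,270:-u}[yaw]; Q=quat(x,y);o=[]
    for az in(-105,-65,-25):
        p=np.r_[AX+.08*np.array([np.cos(np.radians(az)),np.sin(np.radians(az))]),.055]-.073*Q.apply([1,0,0])
        j=arm.ik(p,Q.as_quat());o.append(None if j is None else np.round(j,1))
    print(lean,yaw,o)
E
```

```text
mm [0.4769 0.1779 0.1204] 0.0012678518164052095 [0.4776 0.178  0.118 ] [0.4772 0.1797 0.118 ]
pm [0.5175 0.1789 0.1201] 0.0010933993660799503 [0.5182 0.179  0.118 ] [0.5179 0.1804 0.118 ]
mp [0.4761 0.2236 0.1189] 0.0010267153166078988 [0.4757 0.224  0.118 ] [0.4768 0.2239 0.118 ]
top [0.4977 0.2031 0.1919] 0.0010707013558985765 [0.4967 0.2023 0.197 ] [0.4961 0.1993 0.197 ]
screws [array([0.5169, 0.1722, 0.012 ]), array([0.4432, 0.1671, 0.012 ]), array([0.438 , 0.2327, 0.012 ])]
yaw 3.8990216211081172 4.526977119690898
fork [array([0.4541, 0.2341, 0.112 ]), array([0.4553, 0.1659, 0.112 ]), array([0.5249, 0.1696, 0.112 ]), array([0.5218, 0.2383, 0.112 ])]
casttop (array([ 0.539 , -0.1052,  0.1543]), np.float64(0.0005928668580054094)) [ 0.5368 -0.1045  0.171 ] [ 0.5314 -0.1097  0.171 ]
dot -88.9070495206432 0.08199235277589569
dot -89.29996230502422 0.08198793862014354
topcam [ 0.371  -0.0397  1.342 ]
far [ 0.6805 -0.0792  0.    ] [ 0.7449 -0.198   0.    ]
1 -40 ['0.8', '-', '-', '2.5', '2.8', '1.6', '1.6', '1.4', '1.4', '1.3', '1.3', '1.3', '1.3', '1.3', '1.3']
1 -30 ['0.7', '-', '-',
[... 1433 characters left out ...]
  1.7]), array([ 0.8,  1.2, -1.2,  1.5,  0.7,  1.3,  1.7])]
25 0 [array([ 0.8,  0.9, -0.6,  1.6,  0.2,  1. ,  0.6]), array([ 0.7,  1. , -0.6,  1.5,  0.2,  1.1,  0.6]), array([ 0.7,  1. , -0.6,  1.4,  0.2,  1.1,  0.5])]
25 90 [array([ 0.6,  0.8, -0.2,  1.6, -0.2,  1. , -0.6]), array([ 0.5,  0.9, -0.2,  1.5, -0.2,  1.1, -0.7]), array([ 0.5,  0.9, -0.2,  1.4, -0.2,  1.1, -0.7])]
25 180 [array([ 0.3,  0.8,  0.2,  1.6, -0.5,  1.1, -1.9]), array([ 0.3,  0.9,  0.2,  1.5, -0.5,  1.2, -2. ]), array([ 0.2,  0.9,  0.2,  1.4, -0.5,  1.2, -2. ])]
25 270 [array([ 1. ,  1.1, -1.2,  1.6,  0.7,  1.2,  1.8]), array([ 0.9,  1.2, -1.2,  1.5,  0.7,  1.3,  1.8]), array([ 0.8,  1.2, -1.2,  1.4,  0.7,  1.3,  1.7])]
```

```bash
cat >> h.py <<'E'
def stroke(a0,a1,r=.081,lean=25,fz=8,step=6,zc=None):
    m=np.radians((a0+a1)/2); l=np.radians(lean);u=np.array([np.cos(m),np.sin(m),0]);v=np.cross([0,0,1],u)
    Q=quat(-u*np.sin(l)-[0,0,np.cos(l)],v);off=.073*Q.apply([1,0,0]);q=Q.as_quat()
    P=lambda az,z:np.r_[AX+r*np.array([np.cos(np.radians(az)),np.sin(np.radians(az))]),z]-off
    if zc is None: arm.movep(P(a0,.26),q); arm.line_to(P(a0,.075),.25); 
    else: arm.movep(P(a0,.09),q); arm.line_to(P(a0,zc+.004),.2)
    arm.pause(.1);b=arm.read_ft_force()[2]; z=.066 if zc is None else zc+.003
    while z>.040:
        arm.line_to(P(a0,z),.05); f=arm.read_ft_force()[2]-b
        if f>fz*.6: break
        z-=.001
    print("contact z",z,f); zc=z
    n=int(np.ceil(abs(a1-a0)/step)); log=[]
    for az in np.linspace(a0,a1,n+1)[1:]:
        arm.line_to(P(az,z),.06); F=arm.read_ft_force()-[0,0,b]; log.append(F[2])
        z+=np.clip((F[2]-fz)*.00008,-.0005,.0005)
        if F[2]>25 or np.hypot(F[0],F[1])>25: print("STOP",F); break
    arm.line_to(P(az,.09),.2); print("fz",np.round(log,1),"t",arm.read_time()); return zc
E
python3 - <<'E'
from h import *
arm.move_gripper(0.)
zc=stroke(-98,-33)
cv2.imwrite("pics/t1.png",snapshot("top"));s=snapshot("side");cv2.imwrite("pics/s1.png",s)
cv2.imwrite("pics/c1.png",np.hstack([crop(cv2.imread("pics/top0.png")*0+cv2.imread("pics/t1.png"),290,190,130,150,3),crop(s,270,200,130,150,3)]))
print(zc)
E
```

```text
contact z 0.05099999999999999 6.070307005517542
fz [5.1 6.6 6.5 6.5 6.6 6.8 7.3 6.9 6.6 7.5 7.4] t 11.5583
0.05099999999999999
```

View pics/c1.png

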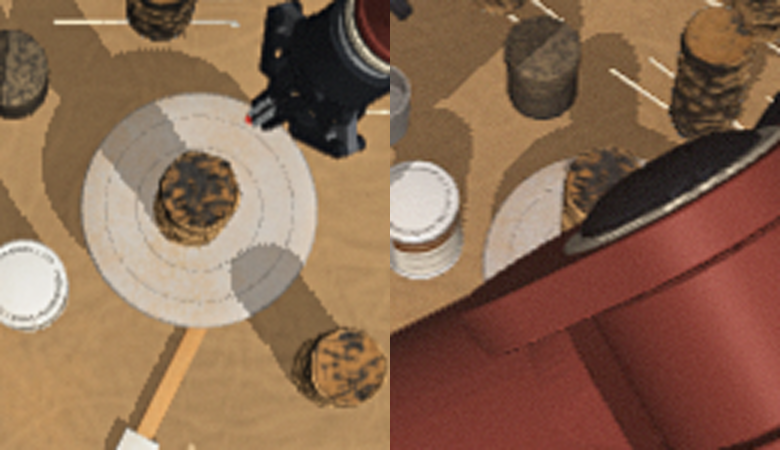

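The dot moved to top (373,230), so the wheel follows the fingers as intended. Now the second stroke, then over to the lamp side for a look.

```bash
cat >> h.py <<'E'
LO=np.array([.497,.202,.112]); LYAW=3; A=-40; GZ=.045
def tcp_for(o,lr,flip=1):
    tq=toolq(lr,A,flip); return o+lr.apply([0,0,GZ])-tq.apply([.054,0,0]),tq.as_quat()
E
python3 - <<'E'
from h import *
stroke(-98,-33,zc=.051)
p,q=tcp_for(LO,lampR(LYAW,0)); back=R.from_quat(q).apply([1,0,0])*.09
t=arm.read_tool_pos(); arm.line_to(np.r_[t[:2],.27],.25)
arm.movep(p-back+[0,0,.03],q); arm.move_gripper(1.)
print(arm.read_time())
t=snapshot("top");s=snapshot("side");cv2.imwrite("pics/t2.png",t);cv2.imwrite("pics/s2.png",s)
cv2.imwrite("pics/c2.png",np.hstack([crop(t,310,205,90,110,4.4),crop(s,297,225,90,110,4.4)]))
m=cv2.inRange(cv2.cvtColor(t,cv2.COLOR_BGR2HSV)[210:310,310:405],(0,150,80),(6,255,255));ys,xs=np.nonzero(m);print(xs+310,ys+210)
d=onz("top",(xs.mean()+310,ys.mean()+210),.049)[:2]-AX;print("dot az",np.degrees(np.arctan2(d[1],d[0])),np.linalg.norm(d))
E
```

```text
contact z 0.051 6.3763939450090925
fz [5.  7.1 6.2 6.1 7.2 7.1 6.8 8.  7.1 7.3 7.6] t 17.0833
19.8667
[339 310 321 ... 336 337 338] [228 229 229 ... 309 309 309]
dot az 113.35283676350012 0.06732890215560361
```

View pics/c2.png

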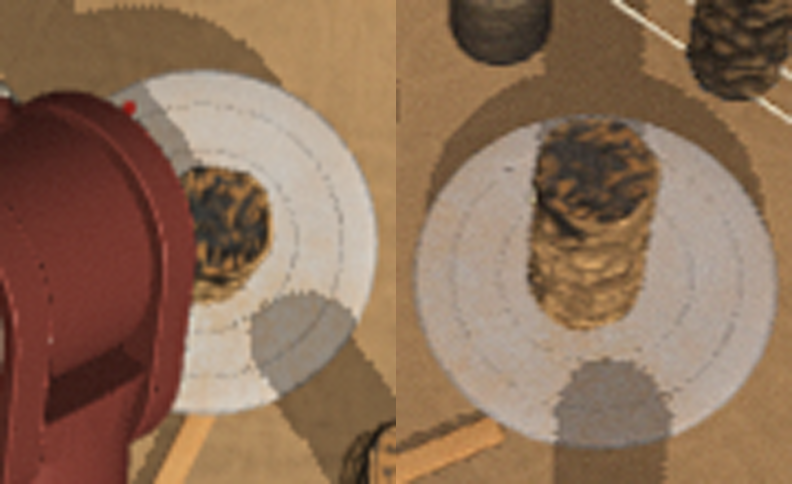

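The dot is at about top (339.5,229), so the wheel has turned about 130°, but no dab shows in the side view and the arm hides part of the top view. I'll move the arm back to the right and look again before deciding the last correction.

Run:
```python
from h import *
v=onz("top",(339.5,229.3),.049)[:2]-AX;print("dot",np.degrees(np.arctan2(v[1],v[0])),np.linalg.norm(v))
l=np.radians(25);m=np.radians(-65.5);u=np.array([np.cos(m),np.sin(m),0]);Q=quat(-u*np.sin(l)-[0,0,np.cos(l)],np.cross([0,0,1],u))
a=np.radians(-98);p=np.r_[AX+.081*np.array([np.cos(a),np.sin(a)]),.20]-.073*Q.apply([1,0,0])
arm.movep(p,Q.as_quat()); arm.move_gripper(0.)
t=snapshot("top");s=snapshot("side");cv2.imwrite("pics/t3.png",t);cv2.imwrite("pics/s3.png",s)
cv2.imwrite("pics/c3.png",np.hstack([crop(t,320,225,70,60,5.7),crop(cv2.imread("pics/s2.png"),310,245,70,60,5.7)]))
print(arm.read_time())
```

```text
dot 29.282857599062645 0.08375390592893447
22.3417
```

View pics/c3.png

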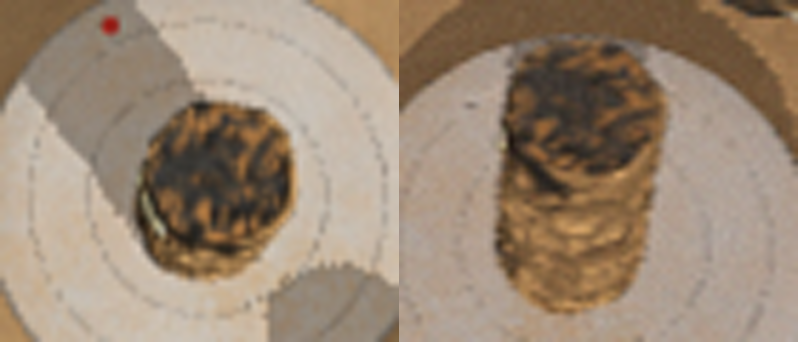

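Run:
```python
from h import *
c=onz("top",(358.6,255.2),.171);d=onz("top",(346.3,262.2),.141);v=(d-c)[:2];print(c,d,np.degrees(np.arctan2(v[1],v[0])),np.linalg.norm(v))
for az in(150,155,160,165,170,175,180):
    for tilt in(40,32):
        lr=lampR(az-180,tilt);u=np.array([np.cos(np.radians(az)),np.sin(np.radians(az)),0])
        o=np.r_[c[:2],.141]+u*.07-lr.apply(LENS);p,q=tcp_for(o,lr);j=arm.ik(p,q);print(az,tilt,None if j is None else np.round(j,2))
t=cv2.imread("pics/t3.png");m=cv2.inRange(cv2.cvtColor(t,cv2.COLOR_BGR2HSV)[255:275,340:365],(15,10,110),(40,110,255));print(m//255) if 0 else None
stroke(-86,-64,zc=.051)
t=snapshot("top");cv2.imwrite("pics/t4.png",t)
p,q=tcp_for(LO,lampR(LYAW,0)); back=R.from_quat(q).apply([1,0,0])*.09
z=arm.read_tool_pos(); arm.line_to(np.r_[z[:2],.27],.25)
arm.movep(p-back+[0,0,.03],q); arm.move_gripper(1.)
s=snapshot("side");cv2.imwrite("pics/s4.png",s)
cv2.imwrite("pics/c4.png",np.hstack([crop(t,320,225,70,60,5.7),crop(s,310,245,70,60,5.7)]))
print(arm.read_time())
```

```text
[ 0.5233 -0.1093  0.171 ] [ 0.5111 -0.0839  0.141 ] 115.68486268523007 0.02823744024790768
150 40 [ 1.12  0.48 -1.08  2.18  0.14  0.69  1.16]
150 32 [ 1.03  0.52 -1.03  2.06  0.15  0.89  1.08]
155 40 [ 1.1   0.47 -1.07  2.17  0.19  0.71  1.18]
155 32 [ 1.01  0.51 -1.02  2.05  0.2   0.92  1.11]
160 40 [ 1.08  0.45 -1.05  2.17  0.25  0.74  1.19]
160 32 [ 0.99  0.5  -1.02  2.05  0.25  0.94  1.14]
165 40 [ 1.05  0.44 -1.04  2.17  0.3   0.75  1.21]
165 32 [ 0.97  0.49 -1.01  2.05  0.3   0.97  1.16]
170 40 [ 1.03  0.42 -1.03  2.17  0.36  0.77  1.22]
170 32 [ 0.95  0.48 -1.01  2.05  0.35  0.99  1.18]
175 40 [ 1.01  0.41 -1.01  2.18  0.42  0.78  1.23]
175 32 [ 0.93  0.48 -1.01  2.05  0.4   1.    1.21]
180 40 [ 0.98  0.41 -1.    2.18  0.49  0.8   1.24]
180 32 [ 0.92  0.47 -1.01  2.05  0.46  1.02  1.23]
contact z 0.051 6.869286195522323
fz [6.8 7.  8.2 6.9] t 25.7583
28.725
```

View pics/c4.png

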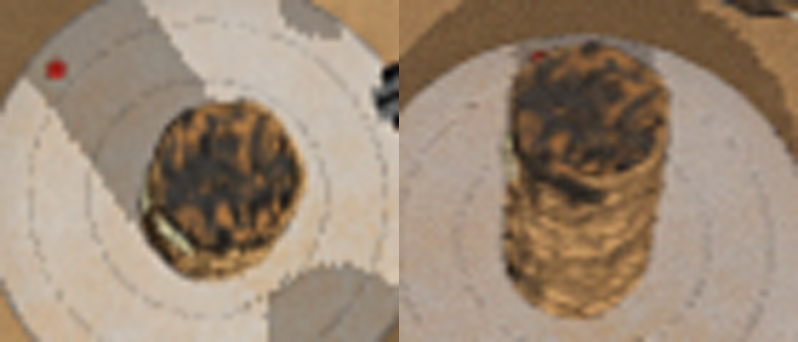

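Run:
```python
from h import *
v=onz("top",(329.8,237.3),.049)[:2]-AX;print("dot",np.degrees(np.arctan2(v[1],v[0])),np.linalg.norm(v))
t=cv2.imread("pics/t4.png");s=cv2.imread("pics/s4.png")
def mk(im,x,y,w,h):
    hs=cv2.cvtColor(im,cv2.COLOR_BGR2HSV)[y:y+h,x:x+w]; m=((hs[...,1]>95)|(hs[...,2]<85)).astype(np.uint8)
    m=cv2.morphologyEx(m,cv2.MORPH_CLOSE,np.ones((5,5)))
    k,l,st,ce=cv2.connectedComponentsWithStats(m);i=1+st[1:,4].argmax();print(st[i],ce[i]+[x,y]);return l==i
a=mk(t,340,236,40,42);b=mk(s,322,250,40,55)
for n,m,x,y in(("top",a,340,236),("side",b,322,250)):
    for r in range(4,m.shape[0],5):
        xs=np.nonzero(m[r])[0]; 
        if len(xs): print(n,r+y,xs.min()+x,xs.max()+x)
hs=cv2.cvtColor(t,cv2.COLOR_BGR2HSV);
print("top HSV S",hs[258:274,343:358,1]);print("V",hs[258:274,343:358,2])
hs=cv2.cvtColor(s,cv2.COLOR_BGR2HSV);print("side S",hs[262:284,326:336,1])
c=onz("top",(360.5,255.7),.171);print(c)
for p,h in(((350.2,265.7),.141),((345.8,260.6),.101)):
    d=onz("top",p,h);v=(d-c)[:2];print(d,np.degrees(np.arctan2(v[1],v[0])),np.linalg.norm(v))
print(tri((350.2,265.7),(329.3,272.2)))
```

```text
dot 50.381502092698895 0.08324086375722049
[  5   7  29  31 680] [358.4735 257.7221]
[   0    0   40   51 1314] [342.0076 272.4231]
top 245 351 367
top 250 348 371
top 255 346 373
top 260 346 371
top 265 345 369
top 270 349 365
side 254 322 361
side 259 330 355
side 264 330 356
side 269 330 356
side 274 330 355
side 279 329 355
side 284 329 354
side 289 329 353
side 294 330 351
side 299 336 345
top HSV S [[ 53  37  67 129 116 120  63  21  30  35  65  59 112 115  72]
 [ 47  43  70 108 119 111  48  17  22  34  86  46  52  43  45]
 [ 37  53  67  97 125 112  41  24  36  63  64  46  34  15  30]
 [ 38  59  72 107 129 113  79  60 107 123 117 108  60  20  61]
 [ 47  59  97 141 119 117 106  88 130 138 138 140 108  37  79]
 [ 40  65 120 124  89  94  79 106 146 140 136 133 131  62  81]
 [ 36  61 131 152  94  66  65  80 124 144 136 125 121  55  79]
 [ 39  44 107 149 120  66  64  70  54 123 121 145 132  95  94]
 [ 50  43  62 116 140 102  70  67  48  64 115 135 136 121 116]
 [ 49  48  48  80 144 138 117  79  68  68  73 128 133 129 127]
 [ 47  53  43  54  78 137 139 123  87  70  86 119 124 115  92]
[... 1810 characters left out ...]
 44  47  61  86  89 121  80  89  76  58]
 [ 37  44  55  65  77 129 105  64  92  97]
 [ 38  42  61  68  67 136 112  67 103  84]
 [ 41  43  42  87 109 136 129 106 102  76]
 [ 46  45  56 122 140 137 126 120 124 123]
 [ 49  54  66 121 129 123 129 110 120 121]
 [ 57  64  81 124 136 132 136 124 134 128]
 [ 53  59  82 119 131 124 131 129 132 133]
 [ 51  45  80 134 136 135 136 136 137 130]
 [ 50  48  78 140 134 131 128 129 133 139]
 [ 60  56  73 139 127 131 130 122 126 130]]
[ 0.5223 -0.1135  0.171 ]
[ 0.5034 -0.0926  0.141 ] 132.19224261673003 0.02812658376074115
[ 0.5194 -0.0842  0.101 ] 95.58210795381676 0.029433559263257456
(array([ 0.5033, -0.0926,  0.1415]), np.float64(0.00016394098207584955))
```

Upper dab: top (350,266) and side (329,272) triangulate to (0.503,-0.093,0.1415) with a 0.2 mm ray gap. Its outward azimuth is about 134°, so the lower dab should be at about 84°. Next I'll check reach for both, including intermediate paths.

```bash
cat >> h.py <<'E'
def aim(patch,az,tilt,dist):
    lr=lampR(az-180,tilt);u=lr.apply([np.cos(np.radians(40)),0,-np.sin(np.radians(40))])
    return tcp_for(patch-u*dist-lr.apply(LENS),lr)
UP=np.array([.503,-.0925,.141]);LOW=np.array([.5262,-.0838,.101])
E
python3 - <<'E'
from h import *
print(proj("side",[.5233,-.1137,.1]),proj("top",[.5233,-.1137,.171]))
for n,P,azs in(("U",UP,(134,)),("L",LOW,(84,89,94))):
  for az in azs:
    for tilt in(40,34,28):
      for d in(.036,.042):
        p,q=aim(P,az,tilt,d);j=arm.ik(p,q);print(n,az,tilt,d,None if j is None else np.round(j,2))
p,q=tcp_for(LO,lampR(LYAW,0));print(np.round(arm.ik(p,q),2),np.round(arm.read_joint_positions(),2))
print(arm.ik(p+[0,0,.12],q))
E
```

```text
[342.3322 279.7931] [360.6075 255.2395]
U 134 40 0.036 [ 1.26  0.59 -1.22  2.18  0.09  0.64  1.  ]
U 134 40 0.042 [ 1.27  0.59 -1.23  2.19  0.08  0.63  1.01]
U 134 34 0.036 [ 1.19  0.59 -1.17  2.09  0.07  0.79  0.96]
U 134 34 0.042 [ 1.19  0.58 -1.18  2.1   0.06  0.78  0.96]
U 134 28 0.036 [ 1.11  0.59 -1.12  1.99  0.06  0.93  0.9 ]
U 134 28 0.042 [ 1.11  0.58 -1.12  2.    0.05  0.93  0.91]
L 84 40 0.036 [ 1.36  0.95 -1.34  2.38 -0.37  0.02  0.92]
L 84 40 0.042 None
L 84 34 0.036 [ 1.32  0.86 -1.29  2.3  -0.31  0.16  0.75]
L 84 34 0.042 [ 1.32  0.85 -1.3   2.3  -0.32  0.15  0.75]
L 84 28 0.036 [ 1.26  0.79 -1.22  2.21 -0.33  0.3   0.67]
L 84 28 0.042 [ 1.26  0.78 -1.23  2.22 -0.34  0.3   0.66]
L 89 40 0.036 [ 1.35  0.91 -1.32  2.35 -0.23  0.09  0.84]
L 89 40 0.042 [ 1.35  0.91 -1.33  2.36 -0.25  0.08  0.84]
L 89 34 0.036 [ 1.3   0.83 -1.26  2.27 -0.26  0.23  0.76]
L 89 34 0.042 [ 1.3   0.82 -1.27  2.28 -0.27  0.22  0.76]
L 89 28 0.036 [ 1.24  0.77 -1.19  2.18 -0.28  0.37  0.68]
L 89 28 0.042 [ 1.24  0.76 -1.2   2.19 -0.29  0.37  0.68]
L 94 40 0.036 [ 1.33  0.88 -1.29  2.33 -0.18  0.16  0.84]
L 94 40 0.042 [ 1.33  0.87 -1.3   2.34 -0.19  0.15  0.84]
L 94 34 0.036 [ 1.28  0.81 -1.24  2.24 -0.21  0.3   0.77]
L 94 34 0.042 [ 1.28  0.8  -1.25  2.25 -0.22  0.29  0.77]
L 94 28 0.036 [ 1.21  0.75 -1.17  2.16 -0.23  0.44  0.7 ]
L 94 28 0.042 [ 1.21  0.74 -1.18  2.16 -0.24  0.43  0.69]
[ 0.09  1.04 -0.92  1.35  0.33  1.64  0.79] [ 0.03  1.01 -0.93  1.04  0.31  1.93  0.83]
[ 0.0891  0.9182 -0.9635  1.2407  0.2453  1.8391  0.7784]
```

Run:
```python
from h import *
p,q=tcp_for(LO,lampR(LYAW,0)); f=arm.read_ft_force()
arm.line_to(p,.12); print("reach",arm.read_ft_force()-f)
arm.move_gripper(0.,40); print("open",arm.read_opening(),arm.read_ft_force()-f)
arm.line_to(p+[0,0,.12],.12); arm.pause(.2); print("lifted",arm.read_ft_force()-f,arm.read_opening(),arm.read_time())
try:
    a,b=aim(UP+[0,0,.05],134,36,.075); arm.line_to(a,.15,ori=b)
except arm.MotionError as e: print("err",e)
print(arm.read_time(),arm.read_joint_positions())
t=snapshot("top");s=snapshot("side");cv2.imwrite("pics/t5.png",t);cv2.imwrite("pics/s5.png",s)
cv2.imwrite("pics/c5.png",np.hstack([crop(t,260,205,130,110,3),crop(s,240,200,130,110,3)]))
lr=lampR(-46,36);tq=R.from_quat(arm.read_eef_rot());L=arm.read_tool_pos()+tq.apply([.054,0,0])-lr.apply([0,0,.045]);ln=L+lr.apply(LENS);print("lens",ln,proj("top",ln),proj("side",ln),"collar",proj("top",L),proj("side",L))
```

```text
reach [ 0.0616 -0.4988  1.7208]
open 0.29993141143134355 [0.6653 1.1172 1.916 ]
lifted [ 0.5371 -0.1931 -1.0268] 0.3018056651538781 31.7583
34.0083 [ 1.3337  0.4149 -1.2673  2.1167 -0.1242  0.852   1.1079]
lens [ 0.4426 -0.0507  0.2066] [331.2439 290.9429] [293.497  266.6675] collar [321.6929 316.5691] [264.9249 270.3884]
```

View pics/c5.png

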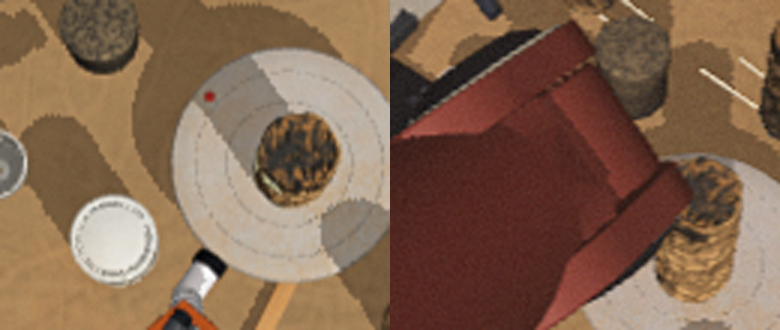

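The lens tip shows at about top (331.5,290.5), against the predicted (331.2,290.9), so the lamp is held as assumed. The dab is visible at top (349,266). I'll go to the upper dab now and hold.

Run:
```python
from h import *
a,b=aim(UP,134,36,.075); arm.line_to(a,.1)
a,b=aim(UP,134,36,.039); arm.line_to(a,.06); arm.pause(2.4)
print(arm.read_time(),arm.read_tool_pos()-a,arm.read_joint_positions())
t=snapshot("top");cv2.imwrite("pics/t6.png",t);cv2.imwrite("pics/c6.png",crop(t,300,225,90,80,6.5))
ln=UP-R.from_euler('z',134-180,degrees=True).apply([.039,0,-0.003]);print(ln,proj("top",ln),proj("top",UP))
```

```text
37.9083 [ 0. -0. -0.] [ 1.1814  0.543  -1.1146  2.1243 -0.0108  0.7296  1.0707]
[ 0.4759 -0.0644  0.144 ] [337.3825 277.7216] [350.138  265.8771]
```

View pics/c6.png

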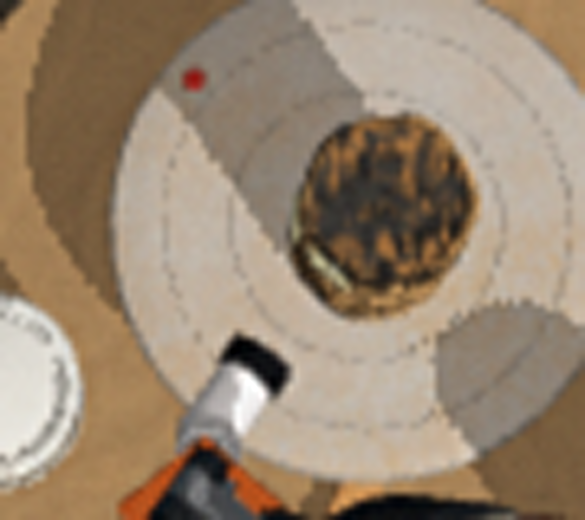

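In the picture the head end at crop (265,353) points straight at the dab's middle at (326,265), and the gap is clear. I'll refine the dab azimuth from the ends of its strip, with the clock stopped, before going to the lower one.

Run:
```python
from h import *
c=np.array([.5233,-.1137])
for p in((303,238),(312,248),(326,265),(340,278),(350,288)):
    d=onz("top",(300+p[0]/6.5,225+p[1]/6.5),.141)[:2]-c;print(d,np.degrees(np.arctan2(d[1],d[0])),np.linalg.norm(d))
for az in(84,88,92,96):
    l=np.r_[c+.03*np.array([np.cos(np.radians(az)),np.sin(np.radians(az))]),.101];print(az,l,proj("top",l))
for az in(84,88,92): print([None if arm.ik(*aim(LOW,az,36,d)) is None else 1 for d in(.037,.05,.07)])
```

```text
[-0.0109  0.0291] 110.53000194568544 0.03109206239317769
[-0.0143  0.026 ] 118.79608544466328 0.02967557179672264
[-0.0201  0.0212] 133.4598665911748 0.029161562405970506
[-0.0244  0.0163] 146.2237439570467 0.02940470301904531
[-0.0278  0.0129] 155.10679639202203 0.030662575239140014
84 [ 0.5264 -0.0839  0.101 ] [345.6946 257.5711]
88 [ 0.5243 -0.0837  0.101 ] [345.6218 258.4713]
92 [ 0.5223 -0.0837  0.101 ] [345.6123 259.3752]
96 [ 0.5202 -0.0839  0.101 ] [345.6665 260.2784]
[1, 1, 1]
[1, 1, 1]
[1, 1, 1]
```

Run:
```python
from h import *
a,b=aim(UP,134,36,.06); arm.line_to(a,.1)
M=np.array([.514,-.087,.121])
for P,az,d,v in((M,110,.06,.1),(LOW,86,.06,.1),(LOW,86,.039,.06)):
    a,b=aim(P,az,36,d); arm.line_to(a,v,ori=b)
arm.pause(2.4); print(arm.read_time(),arm.read_tool_pos()-a,arm.read_opening())
t=snapshot("top");cv2.imwrite("pics/t7.png",t);cv2.imwrite("pics/c7.png",crop(t,300,225,90,80,6.5))
ln=LOW-R.from_euler('z',86-180,degrees=True).apply([.039,0,-.003]);print(proj("top",ln),proj("top",LOW))
```

```text
42.35 [0. 0. 0.] 0.2981179158593385
[328.786  256.0588] [345.6656 257.6723]
```

View pics/c7.png

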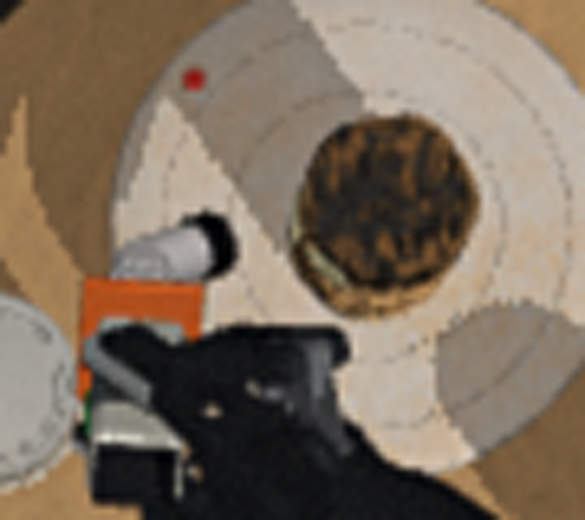

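The head sits at about (335.7,262.7), but I predicted (328.8,256), and the handle leans the wrong way. I'll check the tool orientation before going on.

Run:
```python
from h import *
a,b=aim(LOW,86,36,.039);q=R.from_quat(arm.read_eef_rot());print(np.degrees((R.from_quat(b).inv()*q).magnitude()),q.as_matrix(),R.from_quat(b).as_matrix(),sep="\n")
print(arm.read_tool_pos(),a,arm.read_joint_positions(),arm.read_ft_force(),arm.read_wrist_torque())
lr=lampR(86-180,36);L=a+R.from_quat(b).apply([.054,0,0])-lr.apply([0,0,.045]);print("collar",L,proj("top",L+lr.apply([0,0,.006])),"handletop",proj("top",L+lr.apply([0,0,.085])))
print("collar obs",[onz("top",(300+145/6.5,225+305/6.5),z) for z in(.12,.16)])
import os;s=snapshot("side");cv2.imwrite("pics/c8.png",crop(s,240,200,130,110,5))
t0=cv2.imread("pics/top0.png").astype(int);t=cv2.imread("pics/t7.png").astype(int)
print("tin diff",np.abs(t0-t)[272:300,285:300].mean())
```

```text
0.0017002429967698123
[[ 0.4865  0.807   0.3346]
 [ 0.6412 -0.0697 -0.7642]
 [-0.5934  0.5864 -0.5514]]
[[ 0.4865  0.807   0.3346]
 [ 0.6412 -0.0698 -0.7642]
 [-0.5934  0.5864 -0.5514]]
[ 0.4225 -0.0627  0.2462] [ 0.4225 -0.0627  0.2462] [ 1.3203  0.8535 -1.2773  2.3163 -0.4856  0.149   0.9782] [ 0.0892  0.4474 -1.4826] [-0.9226  0.7462 -0.0251]
collar [ 0.4752 -0.0281  0.1778] [320.7332 277.8214] handletop [320.0577 298.1324]
collar obs [array([ 0.4905, -0.0308,  0.12  ]), array([ 0.4866, -0.031 ,  0.16  ])]
tin diff 37.67857142857143
```

View pics/c8.png

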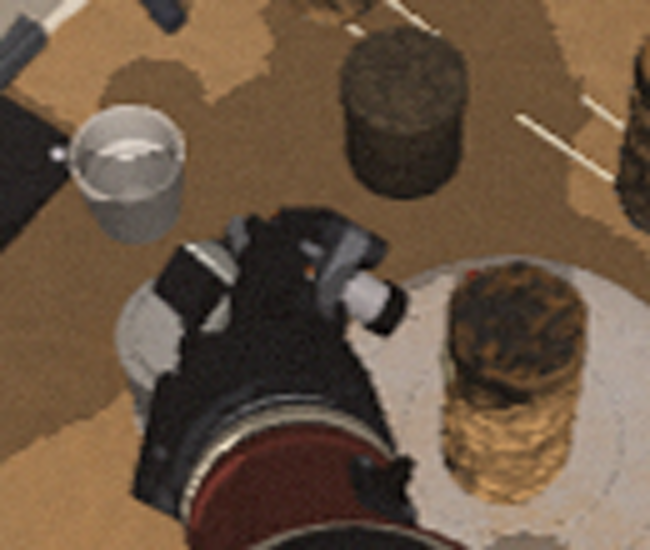

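Found it: my `lampR` used extrinsic Euler angles where it needed intrinsic ('ZY'). So the light was about 17° off square on the upper dab, which is marginal, and about 42° off on the lower dab, which is a miss. Nothing was touched. I'll fix it, recheck reach and repeat both dabs in order.

```bash
sed -i "s/from_euler('zy'/from_euler('ZY'/" h.py
python3 - <<'E'
from h import *
print(lampR(-46,40).apply([np.cos(np.radians(40)),0,-np.sin(np.radians(40))]))
for n,P,azs in(("U",UP,(134,128)),("L",LOW,(84,90,96))):
  for az in azs:
    for tilt in(40,34,28):
      print(n,az,tilt,[None if (j:=arm.ik(*aim(P,az,tilt,d))) is None else np.round(j,2).tolist() for d in(.037,.07)])
p,q=aim(UP,134,36,.07);print(p,arm.read_tool_pos())
E
```

```text
[ 0.6947 -0.7193 -0.    ]
U 134 40 [[0.56, 0.42, -0.84, 2.1, 0.43, 0.8, 0.23], [0.54, 0.39, -0.88, 2.15, 0.43, 0.78, 0.15]]
U 134 34 [[0.61, 0.44, -0.84, 2.02, 0.3, 0.9, 0.39], [0.61, 0.41, -0.89, 2.07, 0.29, 0.88, 0.32]]
U 134 28 [[0.64, 0.47, -0.81, 1.94, 0.2, 1.01, 0.51], [0.65, 0.44, -0.88, 1.99, 0.19, 0.99, 0.46]]
U 128 40 [[0.52, 0.43, -0.81, 2.08, 0.43, 0.81, 0.11], [0.48, 0.4, -0.83, 2.12, 0.42, 0.79, 0.05]]
U 128 34 [[0.61, 0.46, -0.86, 2.0, 0.32, 0.9, 0.25], [0.6, 0.44, -0.93, 2.05, 0.32, 0.89, 0.17]]
U 128 28 [[0.64, 0.48, -0.84, 1.93, 0.2, 0.99, 0.39], [0.65, 0.46, -0.91, 1.97, 0.2, 0.98, 0.32]]
L 84 40 [[-0.0, 0.55, -0.18, 1.83, 0.13, 0.77, -0.36], [-0.18, 0.55, 0.0, 1.82, -0.0, 0.77, -0.28]]
L 84 34 [[0.22, 0.55, -0.42, 1.83, 0.16, 0.78, -0.35], [0.12, 0.54, -0.36, 1.82, 0.11, 0.78, -0.37]]
L 84 28 [[0.38, 0.56, -0.54, 1.83, 0.1, 0.78, -0.27], [0.3, 0.55, -0.52, 1.82, 0.09, 0.79, -0.31]]
L 90 40 [[0.07, 0.54, -0.29, 1.87, 0.21, 0.76, -0.34], [-0.07, 0.54, -0.18, 1.86, 0.14, 0.76, -0.32]]
L 90 34 [[0.27, 0.55, -0.48, 1.86, 0.2, 0.78, -0.3], [0.18, 0.54, -0.45, 1.85, 0.17, 0.78, -0.33]]
L 90 28 [[0.41, 0.56, -0.59, 1.84, 0.13, 0.8, -0.19], [0.34, 0.55, -0.58, 1.84, 0.12, 0.8, -0.25]]
L 96 40 [[0.13, 0.53, -0.38, 1.9, 0.28, 0.76, -0.3], [0.0, 0.52, -0.29, 1.9, 0.21, 0.75, -0.3]]
L 96 34 [[0.31, 0.54, -0.54, 1.88, 0.23, 0.79, -0.23], [0.23, 0.53, -0.52, 1.88, 0.21, 0.78, -0.27]]
L 96 28 [[0.44, 0.56, -0.64, 1.86, 0.16, 0.82, -0.12], [0.38, 0.55, -0.64, 1.86, 0.15, 0.82, -0.18]]
[0.3968 0.0175 0.2751] [ 0.4225 -0.0627  0.2462]
```

Run:
```python
from h import *
p=arm.read_tool_pos(); arm.line_to(p+[-.005,.02,.08],.2)
a,b=aim(UP+[0,0,.04],134,37,.075); arm.line_to(a,.12,ori=b)
a,b=aim(UP,134,37,.06); arm.line_to(a,.12)
a,b=aim(UP,134,37,.039); arm.line_to(a,.06); arm.pause(2.3); print("U",arm.read_time(),arm.read_joint_positions(),arm.read_opening())
cv2.imwrite("pics/t8.png",snapshot("top"))
a,b=aim(UP,134,37,.06); arm.line_to(a,.15)
for P,az,d,v in((np.array([.514,-.087,.121]),110,.06,.12),(LOW,86,.06,.12),(LOW,86,.039,.06)):
    a,b=aim(P,az,37,d); arm.line_to(a,v,ori=b)
arm.pause(2.3); print("L",arm.read_time(),arm.read_joint_positions(),arm.read_opening())
t=snapshot("top");cv2.imwrite("pics/t9.png",t)
cv2.imwrite("pics/c9.png",np.hstack([crop(cv2.imread("pics/t8.png"),300,220,75,85,5.2),crop(t,300,220,75,85,5.2)]))
for P,az in((UP,134),(LOW,86)):
    ln=P-R.from_euler('z',az-180,degrees=True).apply([.039,0,-.002]);print(proj("top",ln),(proj("top",ln)-[300,220])*5.2)
```

```text
U 47.5583 [ 0.5     0.3913 -0.707   2.0645  0.2839  0.8237  0.3969] 0.29951404967801754
L 52.2583 [ 0.1743  0.554  -0.4045  1.8403  0.2243  0.784  -0.4025] 0.30159579712643214
[337.3727 277.761 ] [194.3379 300.3572]
[328.7834 256.1139] [149.6735 187.7921]
```

Picture limit reached, so I'll check the lamp's head numerically: dark lens cap and white head body near the predicted pixels.

Run:
```python
from h import *
for f,P,az in(("t8",UP,134),("t9",LOW,86)):
    im=cv2.imread(f"pics/{f}.png");g=cv2.cvtColor(im,cv2.COLOR_BGR2GRAY)
    lr=lampR(az-180,37);u=lr.apply([np.cos(np.radians(40)),0,-np.sin(np.radians(40))]);ln=P-u*.039
    print(f,"lens",proj("top",ln),"head4mm",proj("top",ln-u*.004),"head -25mm",proj("top",ln-u*.025),"patch",proj("top",P))
    x,y=np.round(proj("top",ln)).astype(int);x0,y0=x-14,y-12;print(x0,y0);print(g[y0:y0+26,x0:x0+26])
```

```text
t8 lens [337.3907 277.7429] head4mm [336.0763 278.9664] head -25mm [329.154 285.41 ] patch [350.138  265.8771]
323 266
[[ 45  43  44  42  56 115  32  37 130 179 185 181 178 157 171 178 180 181
  179 179 181 179 107  42  36  67]
 [ 46  44  44  40  46  87  68  14  40 130 176 184 178 175 162 178 180 178
  176 177 182 183 141  54  45  55]
 [ 43  44  46  43  40  54  82  30   6  39 130 186 182 184 182 176 175 176
  177 177 181 182 180 122  58  43]
 [ 44  43  43  44  43  46  88  58  19   7  54 172 188 183 180 156 175 178
  177 176 179 181 183 182 126  54]
 [ 44  42  46  43  41  42  55  87  29  13  21 103 183 181 176 161 174 176
  178 178 178 178 179 187 182 112]
 [ 45  46  42  44  46  43  49  91  50  16  10  48 172 183 177 176 163 171
  177 177 179 176 177 183 187 180]
 [ 41  45  44  43  44  42  45  78  94  30  16  22 100 183 184 175 167 159
  176 177 179 175 178 178 182 189]
 [ 45  42  44  45  45  43  40  52  98  52  20  12  50 176 186 177 174 161
  165 178 179 178 177 181 179 182]
 [ 45  42  46  44  45  43  43  47 103  87  31  16  23 101 185 181 180 174
  161 168 175 179 178 179 181 181]

[... 4109 characters left out ...]
89 185 186
  182 183 172 177 185 180 179 181]
 [ 42  40  42  40  42  41  38  36  36  35  36  29  35 111 194 193 187 187
  186 187 182 158 181 181 180 181]
 [ 40  43  40  39  40  39  39  41  41  36  37  35  27  59 183 195 186 183
  186 184 181 167 183 180 180 180]
 [ 41  40  42  42  40  39  39  36  37  39  38  38  32  35 112 192 184 181
  181 182 179 159 174 182 181 183]
 [ 38  42  41  40  39  42  40  39  38  40  38  35  32  28  59 179 188 184
  181 181 181 180 167 181 184 181]
 [ 41  44  41  42  40  39  41  40  38  40  36  38  36  29  38 122 189 185
  181 182 183 185 185 178 181 180]
 [ 44  41  41  44  38  39  42  41  38  39  40  39  34  31  38 104 177 188
  183 181 183 184 182 159 177 180]]
```

Both match. On the lower dab the cap ends at x≈329, y≈255.6 against a predicted (328.8,256.1). On the upper dab its edge passes (337,277) against (337.4,277.7). Now I'll return the lamp.

Run:
```python
from h import *
a,b=aim(LOW,86,37,.06); arm.line_to(a,.12)
a=arm.read_tool_pos(); arm.line_to(a+[0,.02,.06],.2)
p,q=tcp_for(LO,lampR(LYAW,0)); arm.line_to(p+[0,0,.09],.16,ori=q); 
arm.line_to(p+[0,0,.012],.12); f=arm.read_ft_force(); arm.line_to(p+[0,0,.0005],.05); print("df",arm.read_ft_force()-f,arm.read_time())
t=snapshot("top");s=snapshot("side");cv2.imwrite("pics/t10.png",t);cv2.imwrite("pics/s10.png",s)
```

```text
df [ 0.6682 -0.6991 -1.2151] 56.2167
```

Run:
```python
from h import *
p,q=tcp_for(LO,lampR(LYAW,0)); f=arm.read_ft_force(); arm.line_to(p,.05); print("df",arm.read_ft_force()-f)
arm.move_gripper(0.85); back=R.from_quat(q).apply([1,0,0])*.10
arm.line_to(p-back,.1); arm.line_to(p-back+[.03,0,.12],.25); arm.pause(.3); print(arm.read_time())
T=snapshot("top");S=snapshot("side");cv2.imwrite("pics/t11.png",T);cv2.imwrite("pics/s11.png",S)
for n,im,o,r in(("top",T,cv2.imread("pics/top0.png"),(208,240,50,60)),("side",S,cv2.imread("pics/side0.png"),(215,185,45,60))):
    x,y,w,h=r
    for k in(o,im):
        m=cv2.inRange(cv2.cvtColor(k,cv2.COLOR_BGR2HSV)[y:y+h,x:x+w],(5,160,120),(20,255,255));ys,xs=np.nonzero(m);print(n,len(xs),xs.mean()+x if len(xs) else 0,ys.mean()+y if len(xs) else 0,(xs.min()+x,xs.max()+x,ys.min()+y,ys.max()+y) if len(xs) else 0)
```

```text
df [ 0.6985 -1.2552  1.1156]Traceback (most recent call last):
  File "<stdin>", line 4, in <module>
station.MotionError: the arm cannot follow that straight line within its joint ranges
```

Run:
```python
from h import *
p,q=tcp_for(LO,lampR(LYAW,0)); back=R.from_quat(q).apply([1,0,0])
print(arm.read_opening())
for d,z in((.07,0),(.05,0)):
    try: arm.line_to(p-back*d,.12); break
    except arm.MotionError: print("no",d)
try: arm.line_to(p-back*.09+[0,0,.04],.15)
except arm.MotionError: arm.line_to(arm.read_tool_pos()+[0,0,.06],.15)
arm.movep(np.array([.45,-.02,.42]),quat([0,0,-1],[0,1,0]).as_quat()); arm.pause(.1); print(arm.read_time(),arm.read_tool_pos())
T=snapshot("top");S=snapshot("side");cv2.imwrite("pics/t11.png",T);cv2.imwrite("pics/s11.png",S)
for n,im,o,r in(("top",T,cv2.imread("pics/top0.png"),(208,240,50,60)),("side",S,cv2.imread("pics/side0.png"),(215,185,45,60))):
    x,y,w,h=r
    for k in(o,im):
        m=cv2.inRange(cv2.cvtColor(k,cv2.COLOR_BGR2HSV)[y:y+h,x:x+w],(5,160,120),(20,255,255));ys,xs=np.nonzero(m);print(n,len(xs),xs.mean()+x if len(xs) else 0,ys.mean()+y if len(xs) else 0,(xs.min()+x,xs.max()+x,ys.min()+y,ys.max()+y) if len(xs) else 0)
```

```text
0.8521474657165753
60.3 [ 0.451  -0.0195  0.4195]
top 136 222.88235294117646 269.36764705882354 (np.int64(210), np.int64(229), np.int64(258), np.int64(276))
top 137 223.31386861313868 268.94890510948903 (np.int64(210), np.int64(229), np.int64(258), np.int64(276))
side 138 231.15217391304347 209.05072463768116 (np.int64(215), np.int64(242), np.int64(202), np.int64(216))
side 134 231.50746268656715 209.5 (np.int64(215), np.int64(242), np.int64(202), np.int64(216))
```

Run:
```python
from h import *
from station import ticket
for f0,f1,D in(("top0","t11",dict(tin=(283,269,30,32),visc=(246,247,24,26),pot=(280,200,28,30),cup1=(148,182,36,34),cup0=(170,258,34,30),tape=(148,292,46,46),marker=(188,204,52,26),wait=(390,295,30,32),brush=(320,300,34,62))),("side0","s11",dict(brush=(247,318,76,40),wait=(330,333,34,46),tin=(262,252,34,42)))):
    a,b=[cv2.imread(f"pics/{f}.png") for f in(f0,f1)]
    for n,(x,y,w,h) in D.items():
        r=cv2.matchTemplate(b[y-12:y+h+12,x-12:x+w+12],a[y:y+h,x:x+w],cv2.TM_CCOEFF_NORMED);_,m,_,l=cv2.minMaxLoc(r);print(f0,n,round(m,2),np.array(l)-12)
ticket.finish_job()
print(arm.read_time())
```

```text
top0 tin 0.14 [-8 12]
top0 visc 0.57 [0 0]
top0 pot 0.9 [0 0]
top0 cup1 0.72 [0 0]
top0 cup0 0.81 [0 0]
top0 tape 0.99 [0 0]
top0 marker 0.89 [0 0]
top0 wait 1.0 [0 0]
top0 brush 0.39 [-5  0]
side0 brush 0.99 [0 0]
side0 wait 0.98 [0 0]
side0 tin 1.0 [0 0]
the job is handed in; nothing more can be done
the job is handed in; nothing more can be done
```

I turned the wheel about 139° in three light rim strokes at 5 to 8 N. I then shone the lamp on the upper dab and after it the lower one, 2.3 s or more each from about 39 mm, and hung the lamp back. I handed the job in at just over 60 s of the 72 s allowed; no verdict is reported.

**Error, mended:** my first pass over both dabs had a rotation bug. The light was about 17° off square on the upper dab, just inside the limit, and about 42° off on the lower, which missed. I fixed it and repeated both dabs in order.

**Last checks:**
- **Aim:** I had used up the picture views, so I checked the second pass from the pixel values only. The lens cap lay within about 1 pixel (2 mm) of the prediction on both dabs.
- **Lower dab:** I never saw it clearly. Its place comes from the measured upper dab plus the given 50° offset.
- **Lamp:** its orange collar is back within half a pixel of where it started, in both views.
- **Bystanders:** all nine matched at zero shift in at least one view. The top-view matches for the tin and brush failed (scores 0.14 and 0.39), probably because the arm was in the way, but both matched in the side view (1.0 and 0.99). The viscosity cup's match was weak (0.57).
- **Casting:** it stood upright on the wheel, about 6 mm off the axis, in the last picture I viewed of it. I saw no sign of contact but took no separate measurement at the end.

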